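Trace the parting seam of a plaster mould

ROBOT

A 6-joint arm with a two-finger parallel gripper is mounted at the origin on the work surface. World frame = base frame: x ahead of the robot, y to its left, z up, the work surface at z = 0. Lengths are in mm, angles in rad, forces in N, time in s.
With the tool pointing down it reaches from about 275 to 1000 mm from the base axis. Payload 8.4 kg.
Tool frame: the origin (TCP) lies midway between the tips of the shut fingers; the grasp point (between the pads) lies 19 mm behind it; y points along the fingers, z is the direction in which the jaws open and shut, and the axes are right-handed (so a half turn about y gives the same grasp; the last joint's range is limited). The gripper opens to 85 mm and grips with 20 to 120 N. Pads are 22 mm wide; open, the fingers measure 114 mm over their backs; the gripper's body (76 mm by 85 mm) begins 54 mm behind the grasp point. The pads swing forward as they close: fully open they stand 13 mm farther back than shut.
Start: joints at [1.262, 0.353, 1.633, -0, 1.155, -0.002], TCP at [188.755, 595.818, 231.281] pointing down, gripper open.
Joint ranges: [-2.63, 2.63], [-0.92, 2.1], [0.06, 2.66], [-1.3, 4.44], [0, 2.69], [-3.02, 3.02]. Speed limits (rad/s): [2.22, 2.22, 2.79, 3.14, 3.14, 3.14].

INTERFACE

Orientations are given as [roll, pitch, yaw] about the fixed x, y, z axes, in that order (R = Rz(yaw) Ry(pitch) Rx(roll)).
In Python, from rig import r gives the robot as it stands. The module is installed in compiled form; this text tells all that it offers.
- The arm moves only by the tool apply_moves, never from a script. Its argument "plan" is text: rows parted by semicolons, each of 7 numbers parted by spaces: the shift along the tool's x, y, z in cm, then the turn, a rotation vector about the tool's x, y, z in degrees, then the closure, from 0 (fully open) to 1 (shut). A call has 1 to 20 rows; each row shifts and turns the pose as measured when the row begins, along the tool's axes as they then stand; what a row does not reach is not made up. A row lasts 1/10 s, in which the tool goes at most 50 mm and 8.59 degrees, less where a joint would pass 70% of its speed; a pose out of reach is approached as far as the arm can. A call is refused whole if a number of a shift passes 5 or a number of a turn 8.59, either way. A call with a gripper value outside its range is refused whole. The fingers move at their own pace and stop on an object; "squeeze" is the grip in N (left out, the last holds). Time passes only in rows, so rows that do not move let the fingers close. It gives the time, the measured TCP pose, the force and the opening at its end, in the units of the state.
- r.sense(): the state, without advancing time (a new reading comes with each control period).
- r.grab_frame(name): name is "side" or "top"; returns the picture (480x640x3 uint8, blue, green, red); there is no depth.
- r.get_calibration(name): a dict with "vertical_fov" (degrees; the focal length in pixels is half the picture's height over the tangent of half this angle, whatever the lens; pixels are square), "cx", "cy" (the principal point, pixels), "R" (3x3) and "t" (3): a world point X has camera coordinates R X + t. Camera axes: x right, y down, z forward; pixel columns grow to the right and rows downward; lengths in mm; the calibration is good to about 2 mm. A picture is of the moment at which its call begins. get_calibration takes no time and is no camera call.
- r.sign_off(): hands the job in, once; it reports no verdict.
The state is a dict: "clock": time; "qpos": joint angles; "qvel": joint speeds; "joint_efforts": joint torques, N m; "eef_pos": TCP position; "tcp_rot": TCP orientation; "contact_force": force on the tool from outside, world axes, zero at the start; "wrist_torque": the same for the moment, N m; "opening": opening from 0.0 (shut) to 1.0 (fully open).
Only numpy, scipy, OpenCV 4.12 (cv2) and the standard library are available. Lean on these libraries where they do the work, as an engineer would, in place of code of your own. Each camera call takes 0.05 s, during which the arm holds its last target. There are 200 camera calls.

TASK

Take the pointed stylus from the tool rack and run its point along the seam in the top of the plaster mould, well down in the groove, from the wide pouring mouth to the plain far end: slowly (under 8 cm a second), without pressing hard, and without lifting it out on the way. Then hang it upright by its collar in its free slot of the rack, and leave the other tools and pots where they are.

Things in the scene. Friction and masses are not known exactly. Their poses are not given: they have to be found in the camera images.
- stylus: Loose pointed steel stylus, 176 mm long, 90 g, hanging upright in a slot of the rack. Origin at its 4 mm thick point, z up the tool. A cone widens to 10 mm at 22 mm, then a 10 mm shank; collar 32 mm wide from 100 to 106 mm (hangs by its underside); plain round pale-wood handle 18 mm thick from 106 to 176 mm. Tallest of the three hanging tools; only it has a point.
- mould: Fixed plaster block of two halves, 150 (x) by 176 (y) by 70 mm high; origin at the centre of its underside. The seam is an S-shaped open V groove in its top from the -y to the +y end: 10 mm deep, 8 mm wide at the floor, 14 mm at the top. At the -y end it flares to about 54 mm: the pouring mouth; at the +y end it runs out plain.
- rack: Fixed wooden rack: board 82 (x) by 264 (y) by 14 mm, its top 130 mm above the table, a cheek at each end, open below in front and behind but for a low rail at x = 30 mm. Origin at the centre of its foot. Three slots 18 mm wide, 80 mm apart along y, open on the -x side (towards the robot), end 9 mm beyond the slot points; a tool hangs in each.
- ball_tool: Bystander, loose: tool with a 22 mm steel ball at its foot (origin there), a collar and a short dark knobbed handle, hanging in the rack; its top stands 52 mm above the rack's board.
- paddle_tool: Bystander, loose: tool with a flat blade 26 mm wide at its foot (origin there), a collar and a flat handle 32 by 12 mm, hanging in the rack; its top stands 50 mm above the rack's board.
- cup: Bystander, loose: white cup 64 mm across, 75 mm high, origin under its centre, between mould and rack, nearer the robot.
- bowl: Bystander, loose: grey bowl 90 mm across, 45 mm high, origin under its centre, between mould and rack, farther from the robot.
- seam_0 (a point): Point on the seam's floor, mid-groove, 10 mm below the mould's top: the start, in the pouring mouth, 12 mm in from the -y end face.
- seam_1 (a point): Point on the seam's floor, mid-groove, 10 mm below the mould's top; number 1 on the way from 0 to 6. Between these points the groove runs straight.
- seam_2 (a point): Point on the seam's floor, mid-groove, 10 mm below the mould's top; number 2 on the way from 0 to 6. Between these points the groove runs straight.
- seam_3 (a point): Point on the seam's floor, mid-groove, 10 mm below the mould's top; number 3 on the way from 0 to 6. Between these points the groove runs straight.
- seam_4 (a point): Point on the seam's floor, mid-groove, 10 mm below the mould's top; number 4 on the way from 0 to 6. Between these points the groove runs straight.
- seam_5 (a point): Point on the seam's floor, mid-groove, 10 mm below the mould's top; number 5 on the way from 0 to 6. Between these points the groove runs straight.
- seam_6 (a point): Point on the seam's floor, mid-groove, 10 mm below the mould's top: the far end, 12 mm in from the +y end face.
- slot_0 (a point): Middle of a slot of the rack, at the height of the board's top (where a hung collar's underside lies), at rack y = -80 mm.
- slot_1 (a point): Middle of a slot of the rack, at the height of the board's top (where a hung collar's underside lies), at rack y = 0 mm.
- slot_2 (a point): Middle of a slot of the rack, at the height of the board's top (where a hung collar's underside lies), at rack y = 80 mm.
There are look-alikes about, which are no part of the job. What is shaped like the stylus but purple or yellow is not meant.

How it is judged:
By the outcome, as a careful person would: the job done as asked, in the order asked, and still so for the second after the job is handed in, with the robot touching nothing.
It also fails if it takes over 72 s, if anything falls off the work surface, if the arm or the gripper's body presses on something with over 40 N, if the wrist force passes 120 N, or if a joint passes its speed limit or range.

## Working session

There is one attempt and no reset: what is moved stays moved. The work goes in short steps, Python scripts to look and compute and a tool call to move; the robot and the scene stay as the last step left them, time stands still between calls to the robot, and variables do not carry over. Pictures are saved under pics/ and viewed, about 8 in all and at most 12, crops included, and the job is handed in when it is done.

Besides the shell and the picture viewer there is one more tool, called after "Emit:" as name(argument=value, ...) on one line, values as JSON. apply_moves: Moves the arm, as the interface text tells. Its arguments: {"type":"object","properties":{"plan":{"type":"string"},"squeeze":{"type":"number"}},"required":["plan"]}

```bash
mkdir -p pics; python3 - <<'E'
from rig import r
import cv2,numpy as np
for n in("side","top"):
    f=r.grab_frame(n); cv2.imwrite(f"pics/{n}0.png",f)
    print(n,r.get_calibration(n))
print(r.sense())
E
```

```text
side {'vertical_fov': 42.013891674834596, 'cx': 328.01946929770526, 'cy': 243.48484821856817, 'R': array([[ 0.83565584, -0.54907815,  0.01387418],
       [-0.34103789, -0.53850383, -0.77052371],
       [ 0.43054903,  0.63916102, -0.63726032]]), 't': array([-462.92661047,  268.2678149 ,  871.82890237])}
top {'vertical_fov': 55.63188938588673, 'cx': 318.90917364749436, 'cy': 236.67562133286577, 'R': array([[ 0.00432785, -0.99979784, -0.01963542],
       [-0.99368861, -0.00209877, -0.11215407],
       [ 0.11209019,  0.01999688, -0.99349681]]), 't': array([ 12.42808132, 546.94418728, 808.6364126 ])}
{'clock': 0.1, 'qpos': array([ 1.26159684e+00,  3.53591931e-01,  1.63406648e+00, -5.79249914e-06,
        1.15520743e+00, -2.42278592e-03]), 'qvel': array([-9.90793394e-05, -1.15261286e-03, -2.63832005e-03,  9.40737732e-04,
        2.75911546e-04,  3.93973937e-04]), 'joint_efforts': array([ 1.83584350e-03, -6.06351042e+01, -3.42821395e+01,  2.23207394e-04,
        3.80320562e-03, -1.53454107e-05]), 'eef_pos': array([188.62511189, 595.40088811, 230.6257371 ]), 'tcp_rot': array([-1.57206953e+00, -2.21177214e-06, -3.06774354e-01]), 'contact_force': array([-0.64908059, -1.2008561 , -0.1201321 ]), 'wrist_torque': array([-0.03773424,  0.0504454 ,  0.04980062]), 'opening': 0.9950918346403483}
```

View pics/top0.png

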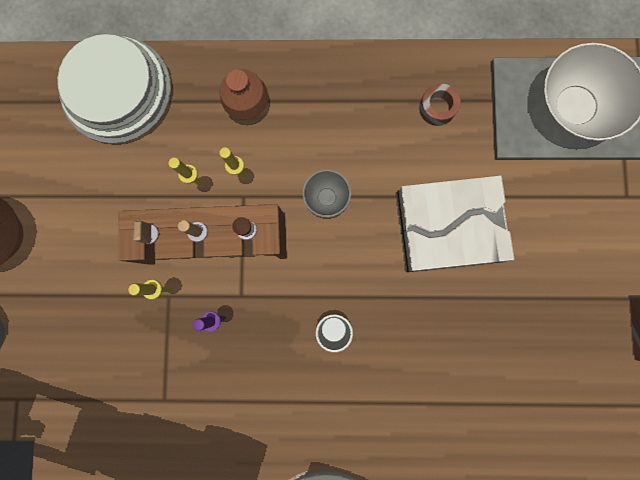

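View pics/side0.png

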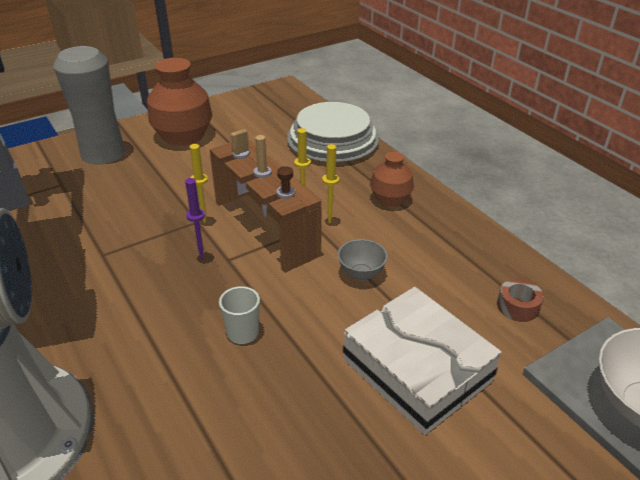

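The top picture shows the rack near (200,231). Candidates for the stylus are:
- The pale-wood handle in the middle slot, top (190,228), side (261,150). It is the tallest and the one I want.
- Yellow look-alikes at (183,170), (232,161) and (145,289).
- A purple look-alike at (208,322).
- The paddle at (145,233) and the ball tool at (245,228).

The mould is at (456,224), with its mouth on the right (-y).

```bash
cat > h.py <<'E'
from rig import r
import cv2,numpy as np
C={n:r.get_calibration(n) for n in("side","top")}
def K(n):
    c=C[n]; f=240/np.tan(np.radians(c["vertical_fov"]/2)); return np.array([[f,0,c["cx"]],[0,f,c["cy"]],[0,0,1]])
def cen(n): return -C[n]["R"].T@C[n]["t"]
def proj(n,X):
    p=K(n)@(C[n]["R"]@np.asarray(X,float)+C[n]["t"]); return p[:2]/p[2]
def ray(n,uv): return C[n]["R"].T@np.linalg.inv(K(n))@np.array([*uv,1.])
def cast(n,uv,z):
    d=ray(n,uv);o=cen(n);return o+d*(z-o[2])/d[2]
def tri(a,b):  # pixel in side, top
    A=[];B=[]
    for n,uv in(("side",a),("top",b)):
        d=ray(n,uv);d/=np.linalg.norm(d);P=np.eye(3)-np.outer(d,d);A.append(P);B.append(P@cen(n))
    return np.linalg.solve(A[0]+A[1],B[0]+B[1])
def rect(n,img,x1,y0,s,w,h,z): # plane z: col=(y0-y)*s, row=(x1-x)*s
    q=np.float32([[0,0],[w,0],[w,h],[0,h]])
    p=np.float32([proj(n,[x1-b/s,y0-a/s,z]) for a,b in q])
    return cv2.warpPerspective(img,cv2.getPerspectiveTransform(p,q),(w,h),flags=cv2.INTER_CUBIC)
E
python3 - <<'E'
from h import *
np.set_printoptions(precision=1,suppress=True)
t=cv2.imread("pics/top0.png");s=cv2.imread("pics/side0.png")
print("cams",cen("top"),cen("side"))
for uv in[(401,187),(502,177),(513,260),(408,271),(456,224)]: print(uv,cast("top",uv,70))
for uv in[(345,346),(415,291),(498,352)]: print(uv,cast("side",uv,70))
for uv in[(120,212),(279,205),(282,254),(121,261)]: print("rack",cast("top",uv,130))
for n,uv in[("purple",(200,325)),("y",(135,290)),("y2",(176,163)),("y3",(225,152))]: print(n,cast("top",uv,150))
print("stylus top",tri((260,138),(184,226)))
m=cast("top",(456,224),70)
a=np.hstack([rect(n,i,m[0]+100,m[1]+110,1.8,398,360,70) for n,i in(("top",t),("side",s))])
z=[cv2.resize(t[190:270,100:300],None,fx=2,fy=3,interpolation=3),cv2.resize(s[115:215,200:335],(400,240),interpolation=3)]
b=np.zeros((240,796,3),np.uint8);b[:,:400]=z[0];b[:,400:]=z[1][:,:396]
cv2.imwrite("pics/rect.png",np.vstack([a,b]));print("x1",m[0]+100,"y0",m[1]+110)
E
```

```text
cams [452.8  -2.6 865. ] [ 103.  -667.   768.7]
(401, 187) [ 631.5 -131.9   70. ]
(502, 177) [ 649.5 -310.5   70. ]
(513, 260) [ 502.5 -323.5   70. ]
(408, 271) [ 482.8 -141.7   70. ]
(456, 224) [ 565.4 -227.    70. ]
(345, 346) [ 466.7 -176.4   70. ]
(415, 291) [ 627.5 -141.5   70. ]
(498, 352) [ 648.1 -306.    70. ]
rack [576.  340.8 130. ]
rack [587.9  78.  130. ]
rack [507.3  71.9 130. ]
rack [495.1 334.8 130. ]
purple [394.8 196.2 150. ]
y [448.4 300.9 150. ]
y2 [653.2 244.1 150. ]
y3 [671.4 164.8 150. ]
stylus top [543.2 209.5 204.3]
x1 665.3723302810486 y0 -117.01520796071114
```

View pics/rect.png

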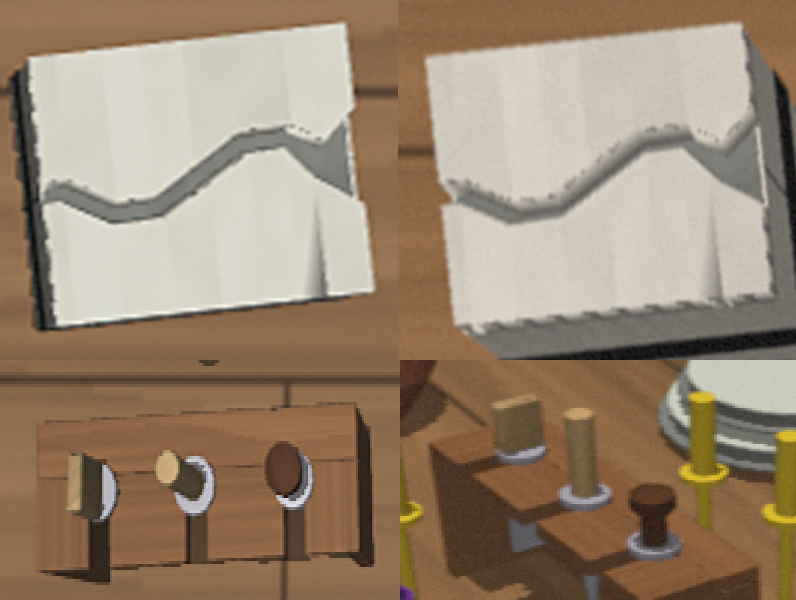

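The middle-slot tool has the pale round handle and is the tallest, so it is the stylus in slot_1. The mould corners agree in both views. Next is a zoom on the groove.

```bash
python3 - <<'E'
from h import *
t=cv2.imread("pics/top0.png");s=cv2.imread("pics/side0.png")
a=[]
for n,i in(("top",t),("side",s)):
    q=rect(n,i,610,-128,4,800,290,70)
    q=cv2.convertScaleAbs(q,alpha=1.1)
    for k in range(0,800,80): cv2.line(q,(k,0),(k,8),(0,0,255),1)
    for k in range(0,290,40): cv2.line(q,(0,k),(8,k),(0,0,255),1)
    a.append(q)
    g=cv2.cvtColor(rect(n,i,610,-128,2,400,145,70),6)
    for c in range(30,330,30): print(n,c/2,*g[20:125:2,c])
cv2.imwrite("pics/groove.png",np.vstack(a))
E
```

```text
top 15.0 210 210 209 209 209 210 209 209 208 209 209 210 209 208 207 208 208 208 208 207 207 208 209 210 210 211 211 211 210 210 210 211 210 210 219 217 198 182 178 156 130 113 110 116 118 115 122 139 181 218 225 222 219
top 30.0 209 209 209 209 208 208 208 208 208 207 207 207 207 207 207 206 207 208 208 207 208 209 208 209 208 208 208 208 209 209 209 209 211 212 213 208 200 176 149 114 95 108 128 130 128 126 125 122 102 109 171 223 222
top 45.0 209 209 208 208 208 208 208 209 209 209 209 208 208 209 210 210 210 209 209 209 210 210 209 209 210 209 209 210 210 209 209 210 209 208 209 209 209 209 209 211 213 219 212 193 159 130 113 114 120 127 128 126 124
top 60.0 215 216 216 216 215 215 215 215 215 215 215 215 215 215 215 216 216 216 215 215 215 215 215 215 215 216 215 215 216 216 216 215 215 214 215 215 214 214 214 214 215 215 217 225 216 194 159 135 115 110 121 131 131
top 75.0 212 213 212 211 212 212 211 212 213 213 212 212 212 213 213 213 213 213 213 213 212 212 212 212 213 214 214 212 212 213 214 214 214 213 213 213 213 213 213 214 216 227 219 192 150 120 111 121 123 124 124 125 
[... 2626 characters left out ...]
 204 204 202 203 204 203 203 203 204
side 120.0 196 194 196 198 198 199 198 193 184 176 172 163 155 147 140 131 122 111 102 97 99 108 126 150 175 199 210 209 205 205 204 203 204 205 204 204 205 206 206 206 206 205 205 205 206 208 208 209 207 206 207 207 206
side 135.0 195 195 195 196 193 185 174 163 151 139 130 119 110 99 99 109 121 136 162 191 204 202 198 200 201 201 202 202 201 199 199 200 201 200 201 202 201 201 201 199 199 202 204 203 202 201 202 202 202 203 203 202 202
side 150.0 200 199 199 194 184 168 156 142 128 115 107 99 104 117 126 125 124 121 129 149 178 197 207 206 203 203 204 205 204 203 200 199 199 200 203 205 202 200 200 200 200 201 201 202 201 202 202 201 200 203 206 204 201
```

View pics/groove.png

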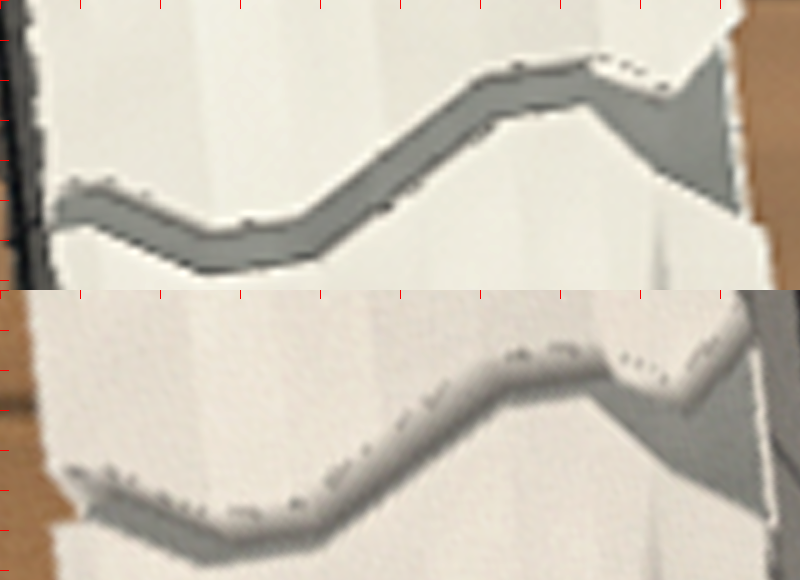

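The dark-light lower rim and the dashed upper rim sit at the same place in both rectified views, so both rims are at z=70. I'll fit the rims for sub-pixel centre points.

```bash
python3 - <<'E'
from h import *
np.set_printoptions(precision=1,suppress=True)
t=cv2.imread("pics/top0.png");s=cv2.imread("pics/side0.png")
G={n:cv2.cvtColor(rect(n,i,610,-128,4,800,320,70),6).astype(float) for n,i in(("top",t),("side",s))}
segs=[(110,190,250),(225,295,266),(325,475,None),(505,580,112)]
for a,b,_ in segs:
    for n,g in G.items():
        U=[];L=[]
        for c in range(a,b,4):
            p=g[:,c]; k=int(np.argmin(p[20:300]))+20
            l=k
            while p[l]<165:l+=1
            L.append((c,l-1+(165-p[l-1])/(p[l]-p[l-1])))
            u=k
            while p[u]<188:u-=1
            U.append((c,u))
        for nm,P in(("lo",L),("up",U)):
            P=np.array(P);f=np.polyfit(P[:,0],P[:,1],1);f=np.polyfit(*P[abs(P[:,1]-np.polyval(f,P[:,0]))<6].T,1)
            print(a,b,n,nm,"slope %.3f at a,b:"%f[0],np.polyval(f,[a,b]),end=" | ")
    print()
# mould outline from top: bright surface
m=(G["top"]>0)
g=cv2.cvtColor(rect("top",t,690,-110,4,920,880,70),6)
hsv=cv2.cvtColor(rect("top",t,690,-110,4,920,880,70),40)
m=((hsv[...,1]<45)&(hsv[...,2]>150)).astype(np.uint8)
m=cv2.morphologyEx(m,3,np.ones((61,61)));m=cv2.morphologyEx(m,2,np.ones((31,31)))
c=max(cv2.findContours(m,0,1)[0],key=cv2.contourArea);R=cv2.minAreaRect(c);print(R,"centre",690-R[0][1]/4,-110-R[0][0]/4)
# rack slots: rect at z=130
hh=np.array(cv2.boxPoints(R));print(np.c_[690-hh[:,1]/4,-110-hh[:,0]/4])
E
```

```text
110 190 top lo slope 0.433 at a,b: [235.9 270.5] | 110 190 top up slope 0.479 at a,b: [178.3 216.6] | 110 190 side lo slope 0.428 at a,b: [237.8 272.1] | 110 190 side up slope 0.480 at a,b: [174.7 213. ] | 
225 295 top lo slope -0.145 at a,b: [274.9 264.8] | 225 295 top up slope -0.128 at a,b: [223.7 214.7] | 225 295 side lo slope -0.163 at a,b: [274.8 263.4] | 225 295 side up slope -0.017 at a,b: [216.3 215.1] | 
325 475 top lo slope -0.766 at a,b: [255.5 140.7] | 325 475 top up slope -0.780 at a,b: [193.5  76.5] | 325 475 side lo slope -0.770 at a,b: [254.8 139.3] | 325 475 side up slope -0.756 at a,b: [184.8  71.4] | 
505 580 top lo slope -0.160 at a,b: [118.7 106.7] | 505 580 top up slope -0.095 at a,b: [63.7 56.6] | 505 580 side lo slope -0.145 at a,b: [117.7 106.9] | 505 580 side up slope -0.149 at a,b: [59.1 48. ] | 
((472.1822204589844, 486.13543701171875), (602.761962890625, 716.9970703125), 83.75615692138672) centre 568.4661407470703 -228.0455551147461
[[ 633.6 -130.8]
 [ 653.1 -308.9]
 [ 503.3 -325.3]
 [ 483.8 -147.1]]
```

```bash
python3 - <<'E'
from h import *
np.set_printoptions(precision=1,suppress=True)
print("top of handle",tri((260,136.5),(184,225.7)),"cast206",cast("top",(184,225.7),206),cast("side",(260,136.5),206))
print("collar",tri((262.5,172),(198.5,231.7)),cast("top",(198.5,231.7),136),cast("side",(262.5,172),136))
print("grey vase base",cast("side",(100,155),0),"brown",cast("side",(180,135),0),cast("top",(0,232),60), "topleft obj",cast("top",(0,330),0))
# handle mask in both views for axis
for n,b in(("side",(225,125,300,190)),("top",(165,205,215,250))):
    f=cv2.imread(f"pics/{n}0.png")[b[1]:b[3],b[0]:b[2]]
    h=cv2.cvtColor(f,40);print(n,h[int(137-b[1]) if n=="side" else int(226-b[1]),:, :].tolist()[10:40:2])
E
```

```text
top of handle [543.  208.4 207.9] cast206 [543.  209.2 206. ] [544.8 211.3 206. ]
collar [543.4 208.2 133.4] [542.8 207.6 136. ] [541.9 204.5 136. ]
grey vase base [353.7 653.2   0. ] brown [545.6 641.5   0. ] [550.9 590.4  60. ] topleft obj [371.  618.9   0. ]
side [[17, 115, 109], [15, 110, 104], [19, 114, 94], [18, 106, 96], [19, 100, 92], [15, 104, 96], [16, 112, 105], [14, 127, 144], [15, 125, 145], [15, 123, 147], [16, 119, 169], [18, 114, 195], [17, 112, 196], [17, 113, 199], [17, 111, 196]]
top [[12, 124, 144], [15, 115, 151], [18, 98, 200], [17, 99, 198], [18, 98, 202], [18, 101, 204], [18, 100, 217], [18, 100, 133], [19, 90, 71], [18, 96, 69], [18, 99, 67], [17, 80, 67], [150, 8, 102], [129, 10, 173], [130, 7, 207]]
```

Emit:
apply_moves(plan="2 -0.8 -1.2 0 0 0 0;3.7 -0.8 -2.1 0 0 0 0;3.7 -0.5 -2.1 0 0 0 0;3.7 -0.3 -2.1 0 0 0 0;3.7 -0.3 -2.1 0 0 0 0;3.7 -0.3 -2.1 0 0 0 0;3.7 -0.3 -2.1 0 0 0 0;3.7 -0.3 -2.1 0 0 0 0;3.7 -0.3 -2.1 0 0 0 0;3.7 0 -2.1 0 0 0 0;3 0 -2.1 0 0 0 0;0 0 0 0 8 0 0;0 0 0 0 8 0 0.2;0 0 0 0 8 0 0.4;0 0 0 0 8 0 0.4;0 0 0 0 8 0 0.4;0 0 0 0 8 0 0.4;0 0 0 0 8 0 0.4;0 0 0 0 8 0 0.4")

```text
clock: 2.0
eef_pos: [495.7, 251.5, 264.8]
tcp_rot: [-1.579, -0.008, -1.464]
contact_force: [0.5, -1.1, -0.2]
opening: 0.599
```

Emit:
apply_moves(plan="1.7 0 1.5 0.3 3 0.3 0.4;1.7 0 1.5 0 0 0 0.4;1.3 0 1.2 0 0 0 0.4;0 0 0 0 0 0 0.4;0 0 0 0 0 0 0.4")

```text
clock: 2.5
eef_pos: [541.1, 205.9, 263.2]
tcp_rot: [-1.577, -0.003, -1.523]
contact_force: [-0.3, 0.5, -0.2]
opening: 0.598
```

```bash
cat > st.py <<'E'
from h import *
import sys
from scipy.spatial.transform import Rotation as Ro
np.set_printoptions(precision=2,suppress=True)
def st(): 
    q=r.sense();return q,q["eef_pos"],Ro.from_euler("xyz",q["tcp_rot"]).as_matrix()
def to(target,yaw=None):
    q,p,R=st(); out=R.T@(np.array(target)-p)/10
    Rd=Ro.from_euler("xyz",[-np.pi/2,0,q["tcp_rot"][2] if yaw is None else yaw]).as_matrix()
    print("t",q["clock"],"p",p,"rpy",q["tcp_rot"],"F",q["contact_force"],"op",q["opening"])
    print("cm",out,"deg",np.degrees(Ro.from_matrix(R.T@Rd).as_rotvec()))
if __name__=="__main__": to([float(v) for v in sys.argv[1:4]],float(sys.argv[4]) if len(sys.argv)>4 else None)
E
python3 st.py 543 208.5 155 -1.52
```

```text
t 2.5 p [541.1  205.95 263.18] rpy [-1.58 -0.   -1.52] F [-0.35  0.54 -0.18] op 0.5983370602763751
cm [-0.28 10.82  0.27] deg [ 0.36 -0.19  0.17]
```

Emit:
apply_moves(plan="-0.3 2 0.3 0.3 0 0.2 0.4;0 3 0 0 0 0 0.4;0 3 0 0 0 0 0.4;0 2 0 0 0 0 0.4;0 0.8 0 0 0 0 0.4;0 0 0 0 0 0 0.4")

```text
clock: 3.1
eef_pos: [542.2, 212.3, 152.9]
tcp_rot: [-1.571, 0.002, -1.521]
contact_force: [-0.4, -0.2, -0.3]
opening: 0.601
```

```bash
python3 st.py 543 208.5 155 -1.52; python3 - <<'E'
from h import *
a=cv2.resize(r.grab_frame("side")[100:240,180:340],(530,464),interpolation=3)
b=cv2.resize(r.grab_frame("top")[185:275,100:190+60],(250,150))
cv2.imwrite("pics/grasp.png",a)
E
```

```text
t 3.1 p [542.22 212.26 152.87] rpy [-1.57  0.   -1.52] F [-0.38 -0.18 -0.26] op 0.6011552684398852
cm [ 0.38 -0.21  0.06] deg [-0.01 -0.06 -0.14]
```

View pics/grasp.png

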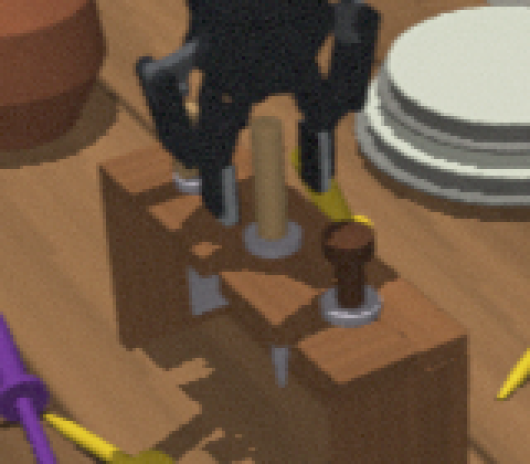

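The gripper straddles the pale handle, with finger tips at (225,222) and (318,190) in the crop and the handle midway between them. The free-standing yellow and purple look-alikes have toppled by themselves, away from the arm. I'm closing now.

Emit:
apply_moves(plan="0 0 0 0 0 0 0.7;0 0 0 0 0 0 0.9;0 0 0 0 0 0 1;0 0 0 0 0 0 1;0 0 0 0 0 0 1;0 0 0 0 0 0 1", squeeze=45)

```text
clock: 3.8
eef_pos: [545.2, 213.3, 158.3]
tcp_rot: [-1.563, 0.005, -1.521]
contact_force: [0.4, -0.6, -1.5]
opening: 0.197
```

```bash
python3 st.py 543 208.5 275 -1.52
```

```text
t 3.8 p [545.22 213.32 158.32] rpy [-1.56  0.01 -1.52] F [ 0.38 -0.56 -1.47] op 0.19658029388408246
cm [  0.41 -11.67  -0.15] deg [-0.47 -0.07 -0.29]
```

Emit:
apply_moves(plan="0 -1.5 0 0 0 0 1;0 -2 0 0 0 0 1;0 -2 0 0 0 0 1;0 -2 0 0 0 0 1;0 -2 0 0 0 0 1;0 -2 0 0 0 0 1;0 -1 0 0 0 0 1;0 0 0 0 0 0 1")

```text
clock: 4.6
eef_pos: [544.0, 212.3, 294.4]
tcp_rot: [-1.561, 0.006, -1.521]
contact_force: [0.4, -0.1, -0.8]
opening: 0.197
```

```bash
python3 st.py 577 -303 290 -1.52;python3 - <<'E'
from h import *
a=r.grab_frame("side");b=r.grab_frame("top")
cv2.imwrite("pics/lift_s.png",a);cv2.imwrite("pics/lift_t.png",b)
cv2.imwrite("pics/lift.png",np.hstack([cv2.resize(a[40:260,170:350],None,fx=2.2,fy=2.2,interpolation=3),cv2.resize(b[140:360,100:280],None,fx=2.2,fy=2.2,interpolation=3)]))
E
```

```text
t 4.6 p [543.98 212.33 294.44] rpy [-1.56  0.01 -1.52] F [ 0.4  -0.11 -0.79] op 0.1965547386939004
cm [51.64  0.16  0.76] deg [-0.56 -0.09 -0.32]
```

View pics/lift.png

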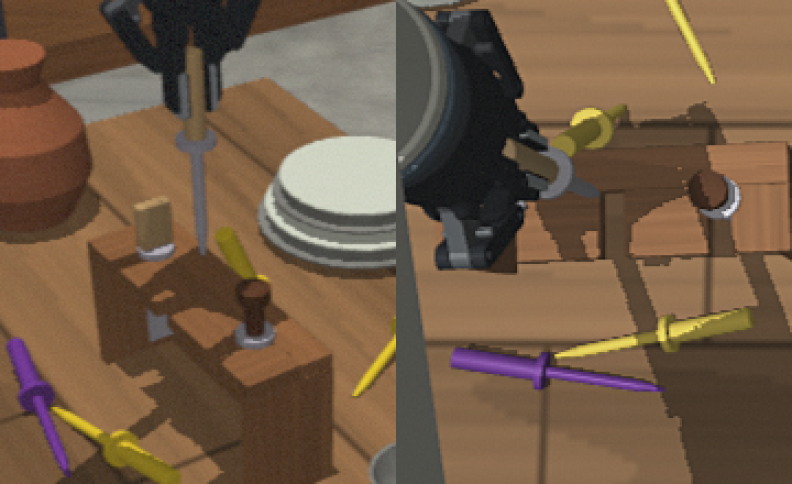

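The stylus is out of the rack, with its tip at crop (203,253) in the side view and (598,191) in the top view. The other tools are still in place.

```bash
python3 - <<'E'
from h import *
np.set_printoptions(precision=1,suppress=True)
print("tip",tri((262.3,155),(191.8,226.8)),"collar",tri((259.1,104.1),(172.7,219.5)))
print(proj("side",[544,212.3,165.6]),proj("top",[544,212.3,165.6]))
E
```

```text
tip [546.2 209.1 168.5] collar [542.3 202.7 273.5]
[260.6 155.9] [190.2 228.6]
```

Emit:
apply_moves(plan="0 -2 0 -0.5 0 -0.3 1;0 -2.2 0 0 0 0 1;2.5 0 0 0 0 0 1;4.2 0 0 0 0 0 1;4.7 0 0 0 0 0 1;4.7 0 0 0 0 0 1;4.7 0 0 0 0 0 1;4.7 0 0 0 0 0 1;4.7 0 0 0 0 0 1;4.7 0 0 0 0 0 1;4.7 0 0 0 0 0 1;4.7 0 0 0 0 0 1;4.2 0 0 0 0 0 1;2 0 0 0 0 0 1;0 0 0 0 0 0 1")

```text
clock: 6.2
eef_pos: [561.1, -311.0, 313.8]
tcp_rot: [-1.603, 0.004, -1.518]
contact_force: [-0.3, -0.5, 0.3]
opening: 0.196
```

```bash
python3 st.py 576 -301 226 -1.52
```

```text
t 6.2 p [ 561.08 -311.02  313.78] rpy [-1.6   0.   -1.52] F [-0.27 -0.51  0.27] op 0.1956851701301914
cm [-0.89  8.73  1.83] deg [ 1.85  0.14 -0.23]
```

Emit:
apply_moves(plan="-0.4 2 0.9 1 0 -0.2 1;-0.4 2 0.9 0.8 0 0 1;0 2 0 0 0 0 1;0 2 0 0 0 0 1;0 1.5 0 0 0 0 1;0 0.6 0 0 0 0 1;0 0 0 0 0 0 1")

```text
clock: 6.9
eef_pos: [575.3, -295.8, 202.1]
tcp_rot: [-1.579, 0.008, -1.517]
contact_force: [0.3, -0.2, -0.9]
opening: 0.199
```

```bash
python3 st.py 576 -301 205 -1.52;python3 - <<'E'
from h import *
a=r.grab_frame("side");b=r.grab_frame("top")
cv2.imwrite("pics/m1_s.png",a);cv2.imwrite("pics/m1_t.png",b)
print(proj("side",[577,-303,75]),proj("top",[577,-303,75]))
cv2.imwrite("pics/m1.png",np.hstack([cv2.resize(a[280:430,400:500+20],(480,600),interpolation=3),cv2.resize(b[160:270,450:508],(316,600),interpolation=3)]))
E
```

```text
t 6.9 p [ 575.26 -295.85  202.14] rpy [-1.58  0.01 -1.52] F [ 0.31 -0.17 -0.88] op 0.1992485855506172
cm [ 0.52 -0.29  0.04] deg [ 0.46  0.15 -0.43]
[460.76974922 369.27130674] [500.46200945 217.05672248]
```

View pics/m1.png

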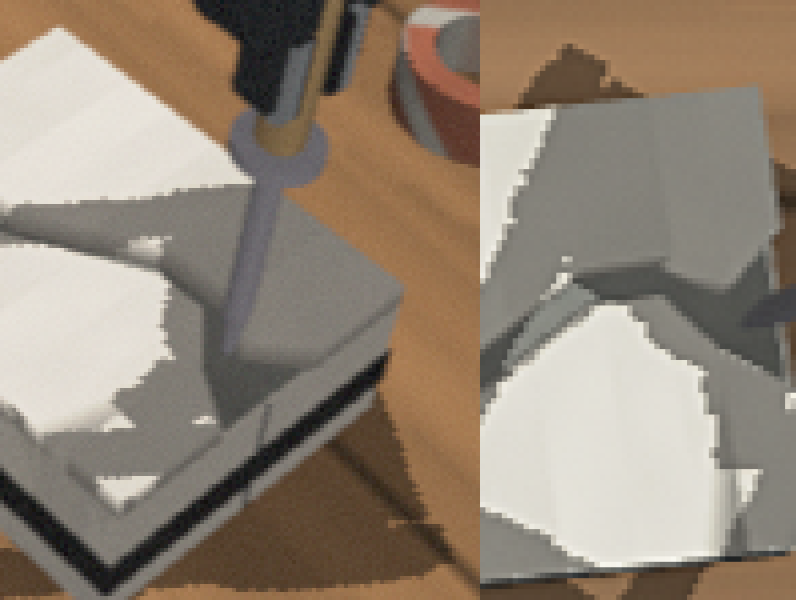

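```bash
python3 - <<'E'
from h import *
np.set_printoptions(precision=1,suppress=True)
print("tip",tri((457,367.5),(498.6,219.6)),"z80 side",cast("side",(457,367.5),77),"top",cast("top",(498.6,219.6),77))
T=np.array([575.3,-295.8,202.1])
for k in(-20,-126): print(k,proj("side",T+[0,0,k]),proj("top",T+[0,0,k]))
print("collar cast z181",cast("side",(469.5,318),181))
E
```

```text
tip [ 572.5 -298.9   77.5] z80 side [ 573.3 -298.8   77. ] top [ 572.2 -298.9   77. ]
-20 [468.3 313.4] [522.5 207.2]
-126 [456.5 365.9] [496.6 217.9]
collar cast z181 [ 571.7 -302.1  181. ]
```

```bash
cat > tip.py <<'E'
from st import *
import json,os
O=np.array([4.0,124.6,0]);B=np.array([-1.8,0,0])
S=np.array([[577,-303],[590.9,-276.5],[587,-250.9],[569,-227.6],[551.5,-204.6],[547.75,-180.3],[559.75,-152.5]])
q,p,R=st(); tip=p+R@O+B
print("t %.1f"%q["clock"],"tip",tip,"rpy",q["tcp_rot"],"F",q["contact_force"],"op %.3f"%q["opening"])
Rd=Ro.from_euler("xyz",[-np.pi/2,0,-1.52]).as_matrix(); rv=np.degrees(Ro.from_matrix(R.T@Rd).as_rotvec())
z=float(sys.argv[1])
def cm(T): # pure translation of tip after rotation fix about TCP
    pt=np.array(T)-B-Rd@O; return R.T@(pt-p)/10
# lateral error to seam & goals
d=[];
for i in range(6):
    a,b=S[i],S[i+1];u=(b-a)/np.linalg.norm(b-a);s=np.clip((tip[:2]-a)@u,0,np.linalg.norm(b-a));d.append((np.linalg.norm(tip[:2]-a-u*s),i,s))
print("off,seg,s",min(d),"rot deg",rv)
for a in sys.argv[2:]: print("to seam",a,cm([*S[int(a)],z]))
E
python3 tip.py 67 0
```

```text
t 7.0 tip [ 573.42 -299.62   78.89] rpy [-1.58  0.01 -1.52] F [-0.23  0.16 -1.14] op 0.196
off,seg,s (np.float64(4.741688282673976), 0, np.float64(1.3296472723294435)) rot deg [ 0.37  0.13 -0.37]
to seam 0 [0.28 1.19 0.27]
```

Emit:
apply_moves(plan="0.15 0.4 0.15 0.3 0.1 -0.3 1;0.13 0.4 0.12 0 0 0 1;0 0.3 0 0 0 0 1;0 0 0 0 0 0 1")

```text
clock: 7.4
eef_pos: [580.5, -300.2, 194.7]
tcp_rot: [-1.567, -0.002, -1.52]
contact_force: [-0.4, 0.2, -1.0]
opening: 0.199
```

```bash
python3 tip.py 63 0
```

```text
t 7.4 tip [ 579.36 -304.41   70.06] rpy [-1.57 -0.   -1.52] F [-0.36  0.24 -0.96] op 0.199
off,seg,s (np.float64(2.7488857035909344), 0, np.float64(0.0)) rot deg [-0.21  0.01  0.1 ]
to seam 0 [-0.13  0.7  -0.18]
```

Emit:
apply_moves(plan="-0.1 0.3 -0.15 0 0 0 1;0 0.2 0 0 0 0 1;0 0.1 0 0 0 0 1;0 0 0 0 0 0 1")

```text
clock: 7.8
eef_pos: [578.8, -299.4, 188.4]
tcp_rot: [-1.567, -0.002, -1.52]
contact_force: [-0.0, -0.7, -1.2]
opening: 0.198
```

```bash
python3 tip.py 62 0 1;python3 - <<'E'
from h import *
a=r.grab_frame("side");b=r.grab_frame("top")
cv2.imwrite("pics/m2_s.png",a);cv2.imwrite("pics/m2_t.png",b)
cv2.imwrite("pics/m2.png",np.hstack([cv2.resize(a[325:400,415:505],(450,375),interpolation=3),cv2.resize(b[180:255,455:525],(350,375),interpolation=3)]))
E
```

```text
t 7.8 tip [ 577.7  -303.59   63.78] rpy [-1.57 -0.   -1.52] F [-0.04 -0.74 -1.15] op 0.198
off,seg,s (np.float64(0.9100258813912077), 0, np.float64(0.0)) rot deg [-0.23 -0.    0.11]
to seam 0 [-0.04  0.18 -0.02]
to seam 1 [-2.61  0.18  1.5 ]
```

View pics/m2.png

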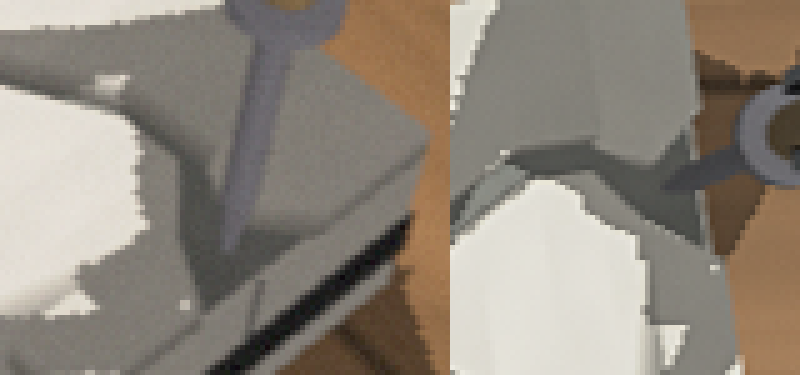

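The tip is in the pouring mouth, at side crop (230,252) and top crop (668,190), between the mouth's walls.

```bash
python3 - <<'E'
from h import *
np.set_printoptions(precision=1,suppress=True)
print("tip",tri((461,375.4),(498.6,218)),cast("side",(461,375.4),63),cast("top",(498.6,218),63))
# floor edges in mouth top view crop
for c in [(598,142),(662,170),(505,165),(590,175),(690,130),(708,245)]: print(c,cast("top",((c[0]-450)/5+455,180+c[1]/5),70))
E
```

```text
tip [ 577.7 -304.7   62.6] [ 577.9 -305.1   63. ] [ 577.2 -304.2   63. ]
(598, 142) [ 593.1 -277.8   70. ]
(662, 170) [ 583.2 -299.8   70. ]
(505, 165) [ 584.9 -245.1   70. ]
(590, 175) [ 581.4 -274.6   70. ]
(690, 130) [ 597.5 -310.1   70. ]
(708, 245) [ 556.7 -314.7   70. ]
```

```bash
sed -i 's/O=np.array(\[4.0,124.6,0\])/O=np.array([4.7,125.2,0])/; s/\[\[577,-303\],\[590.9,-276.5\]/[[577,-304],[582.8,-290.5],[590.5,-276.7]/; s/range(6)/range(7)/' tip.py; python3 tip.py 61.8 0 1 2
```

```text
t 7.9 tip [ 577.89 -304.36   63.37] rpy [-1.57 -0.   -1.52] F [-0.61 -0.53 -1.61] op 0.196
off,seg,s (np.float64(0.9634675803548803), 0, np.float64(0.020594109567133912)) rot deg [-0.24  0.    0.12]
to seam 0 [-0.01  0.16 -0.04]
to seam 1 [-1.33  0.16  0.61]
to seam 2 [-2.67  0.16  1.45]
```

Emit:
apply_moves(plan="0 0.1 -0.05 -0.2 0 0.1 1;0 0.06 0 0 0 0 1;-0.33 0 0.13 0 0 0 1;-0.33 0 0.13 0 0 0 1;-0.33 0 0.13 0 0 0 1")

```text
clock: 8.4
eef_pos: [582.1, -289.0, 187.0]
tcp_rot: [-1.57, -0.0, -1.521]
contact_force: [-0.1, 0.6, -0.0]
opening: 0.197
```

```bash
python3 tip.py 61.8 1 2 3
```

```text
t 8.4 tip [ 580.59 -293.74   61.81] rpy [-1.57 -0.   -1.52] F [-0.11  0.59 -0.03] op 0.197
off,seg,s (np.float64(0.754102348761131), 0, np.float64(10.842533725232542)) rot deg [-0.04 -0.04  0.02]
to seam 1 [-0.31  0.    0.25]
to seam 2 [-1.65  0.    1.08]
to seam 3 [-4.24  0.    0.86]
```

Emit:
apply_moves(plan="-0.33 0 0.23 0 0 0 1;-0.33 0 0.22 0 0 0 1;-0.33 0 0.21 0 0 0 1;-0.33 0 0.2 0 0 0 1")

```text
clock: 8.8
eef_pos: [590.9, -273.7, 187.2]
tcp_rot: [-1.57, -0.0, -1.52]
contact_force: [0.7, 0.0, -1.0]
opening: 0.2
```

```bash
python3 tip.py 61.8 2 3
```

```text
t 8.8 tip [ 589.43 -278.46   61.97] rpy [-1.57 -0.   -1.52] F [ 0.68  0.02 -0.96] op 0.200
off,seg,s (np.float64(0.07277667081653276), 1, np.float64(13.742396622301591)) rot deg [-0.06 -0.01  0.02]
to seam 2 [-0.17  0.02  0.13]
to seam 3 [-2.76  0.02 -0.09]
```

Emit:
apply_moves(plan="-0.22 0.03 0.1 0 0 0 1;-0.33 0 -0.02 0 0 0 1;-0.33 0 -0.03 0 0 0 1;-0.33 0 -0.03 0 0 0 1;-0.33 0 -0.03 0 0 0 1")

```text
clock: 9.3
eef_pos: [590.2, -256.9, 186.8]
tcp_rot: [-1.57, -0.0, -1.52]
contact_force: [0.4, -0.6, -1.1]
opening: 0.193
```

```bash
python3 tip.py 61.6 3 4;python3 - <<'E'
from h import *
a=r.grab_frame("side");b=r.grab_frame("top")
cv2.imwrite("pics/m3_s.png",a);cv2.imwrite("pics/m3_t.png",b)
cv2.imwrite("pics/m3.png",np.hstack([cv2.resize(a[300:375,390:480],(450,375),interpolation=3),cv2.resize(b[180:255,435:505],(350,375),interpolation=3)]))
E
```

```text
t 9.3 tip [ 588.73 -261.64   61.59] rpy [-1.57 -0.   -1.52] F [ 0.42 -0.59 -1.13] op 0.193
off,seg,s (np.float64(0.2687168573301557), 2, np.float64(15.161618180103828)) rot deg [-0.05  0.01  0.02]
to seam 3 [-1.08 -0.   -0.11]
to seam 4 [-3.5  -0.   -1.79]
```

View pics/m3.png

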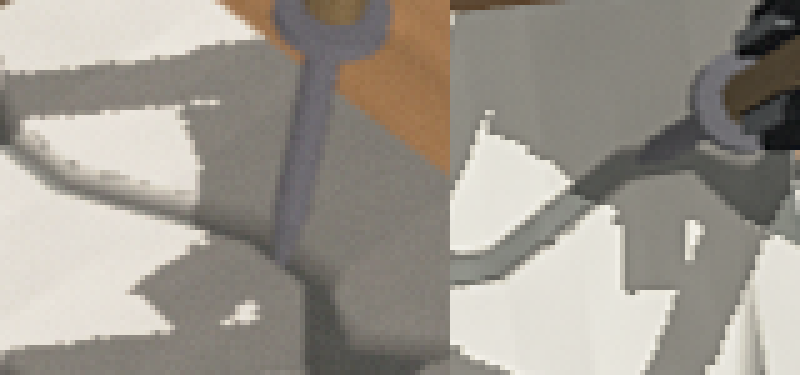

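The tip is down in the groove, at about (283,258) in the side crop and (640,160) in the top crop, centred with no side force. I'm continuing.

Emit:
apply_moves(plan="-0.34 0.03 -0.03 0 0 0 1;-0.34 0 -0.04 0 0 0 1;-0.36 0 -0.05 0 0 0 1")

```text
clock: 9.7
eef_pos: [588.5, -246.4, 186.8]
tcp_rot: [-1.569, -0.001, -1.52]
contact_force: [-0.0, -1.2, -0.2]
opening: 0.197
```

```bash
python3 tip.py 61.4 3 4 5
```

```text
t 9.7 tip [ 587.13 -251.19   61.57] rpy [-1.57 -0.   -1.52] F [-0.04 -1.16 -0.17] op 0.197
off,seg,s (np.float64(0.09156824860943245), 2, np.float64(25.729397583021896)) rot deg [-0.09  0.    0.06]
to seam 3 [-0.02  0.02  0.01]
to seam 4 [-2.44  0.01 -1.67]
to seam 5 [-4.82  0.01 -3.3 ]
```

Emit:
apply_moves(plan="-0.33 0.02 -0.23 0 0 0 1;-0.33 0 -0.23 0 0 0 1;-0.33 0 -0.23 0 0 0 1;-0.33 0 -0.23 0 0 0 1;-0.33 0 -0.23 0 0 0 1;-0.33 0 -0.23 0 0 0 1")

```text
clock: 10.3
eef_pos: [572.6, -225.7, 186.7]
tcp_rot: [-1.569, -0.001, -1.52]
contact_force: [0.9, -1.4, -1.3]
opening: 0.2
```

```bash
python3 tip.py 61.4 4 5
```

```text
t 10.3 tip [ 571.26 -230.54   61.55] rpy [-1.57 -0.   -1.52] F [ 0.87 -1.4  -1.3 ] op 0.200
off,seg,s (np.float64(0.00914983966090603), 3, np.float64(25.73449560188259)) rot deg [-0.12  0.01  0.08]
to seam 4 [-0.29  0.01 -0.19]
to seam 5 [-2.67  0.01 -1.82]
```

Emit:
apply_moves(plan="-0.33 0.02 -0.23 0 0 0 1;-0.33 0 -0.23 0 0 0 1;-0.33 0 -0.23 0 0 0 1;-0.33 0 -0.23 0 0 0 1;-0.33 0 -0.23 0 0 0 1;-0.33 0 -0.23 0 0 0 1")

```text
clock: 10.9
eef_pos: [556.7, -205.0, 186.7]
tcp_rot: [-1.568, -0.002, -1.52]
contact_force: [-0.3, -0.3, 0.5]
opening: 0.2
```

```bash
python3 tip.py 61.4 5 6
```

```text
t 10.9 tip [ 555.45 -209.92   61.53] rpy [-1.57 -0.   -1.52] F [-0.28 -0.28  0.51] op 0.200
off,seg,s (np.float64(0.07902171257450248), 4, np.float64(22.281426196774582)) rot deg [-0.15  0.01  0.11]
to seam 5 [-0.53  0.01 -0.33]
to seam 6 [-2.97  0.01 -0.58]
```

Emit:
apply_moves(plan="-0.27 0.02 -0.18 -0.1 0 0.1 1;-0.28 0 -0.16 0 0 0 1;-0.34 0 -0.04 0 0 0 1;-0.34 0 -0.035 0 0 0 1;-0.34 0 -0.035 0 0 0 1;-0.34 0 -0.035 0 0 0 1")

```text
clock: 11.5
eef_pos: [550.2, -184.7, 186.7]
tcp_rot: [-1.57, -0.0, -1.52]
contact_force: [-0.5, -1.4, 0.8]
opening: 0.201
```

```bash
python3 tip.py 61.4 6 7
```

```text
t 11.5 tip [ 548.81 -189.4    61.49] rpy [-1.57 -0.   -1.52] F [-0.47 -1.43  0.77] op 0.201
off,seg,s (np.float64(0.3416751110999437), 5, np.float64(15.435663575437307)) rot deg [-0.06  0.    0.01]
to seam 6 [-0.91  0.01 -0.05]
to seam 7 [-3.63  0.01  1.29]
```

Emit:
apply_moves(plan="-0.33 0.02 -0.02 0 0 0 1;-0.33 0 -0.02 0 0 0 1;-0.28 0 0.02 0 0 0 1;-0.33 0 0.17 0 0 0 1;-0.33 0 0.17 0 0 0 1;-0.33 0 0.17 0 0 0 1")

```text
clock: 12.1
eef_pos: [554.1, -163.6, 186.6]
tcp_rot: [-1.57, -0.001, -1.52]
contact_force: [-0.8, -0.6, 1.4]
opening: 0.195
```

```bash
python3 tip.py 61.4 6 7
```

```text
t 12.1 tip [ 552.65 -168.38   61.43] rpy [-1.57 -0.   -1.52] F [-0.77 -0.57  1.38] op 0.195
off,seg,s (np.float64(0.22358281971455246), 6, np.float64(12.88789046937221)) rot deg [-0.03  0.02  0.04]
to seam 6 [ 1.17  0.   -0.54]
to seam 7 [-1.54  0.    0.8 ]
```

Emit:
apply_moves(plan="-0.33 0 0.17 0 0 0 1;-0.33 0 0.17 0 0 0 1;-0.33 0 0.17 0 0 0 1;-0.33 0 0.17 0 0 0 1;-0.33 0 0.15 0 0 0 1;0 0 0 0 0 0 1")

```text
clock: 12.7
eef_pos: [562.2, -145.0, 186.5]
tcp_rot: [-1.571, -0.001, -1.519]
contact_force: [-1.7, -2.6, 1.8]
opening: 0.196
```

```bash
python3 tip.py 61.4 6 7;python3 - <<'E'
from h import *
a=r.grab_frame("side");b=r.grab_frame("top")
cv2.imwrite("pics/m4.png",np.hstack([cv2.resize(a[285:360,330:420],(450,375),interpolation=3),cv2.resize(b[180:255,390:460],(350,375),interpolation=3)]))
E
```

```text
t 12.7 tip [ 560.61 -149.87   61.35] rpy [-1.57 -0.   -1.52] F [-1.69 -2.61  1.76] op 0.196
off,seg,s (np.float64(2.7703397576903535), 6, np.float64(30.27936591145859)) rot deg [0.02 0.06 0.07]
to seam 6 [ 2.99 -0.   -1.45]
to seam 7 [ 0.27 -0.01 -0.1 ]
```

View pics/m4.png

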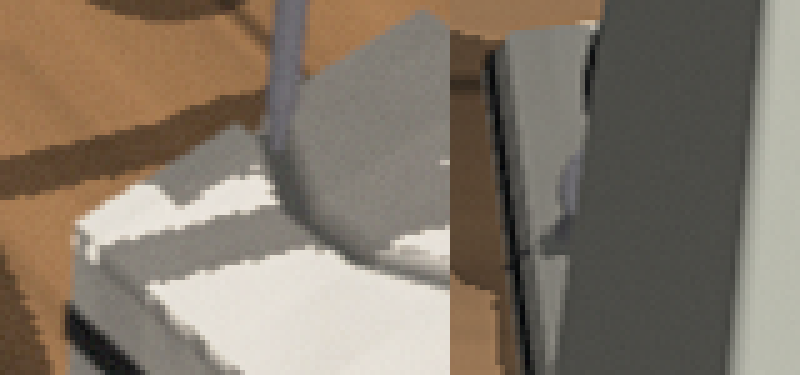

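```bash
python3 - <<'E'
from h import *
np.set_printoptions(precision=1,suppress=True)
print(cast("side",(385.4,315),61.5), proj("side",[560.6,-149.9,61.4]),proj("side",[559.75,-152.5,60]))
E
python3 - <<'E'
from st import *
to([546,212.5,300],-1.52)
E
```

```text
[ 560.3 -152.2   61.5] [384.7 314.1] [385.2 315.9]
t 12.8 p [ 562.19 -145.3   186.6 ] rpy [-1.57 -0.   -1.52] F [-1.11 -1.93  0.73] op 0.19730522852683405
cm [-35.8  -11.38   0.23] deg [0.01 0.05 0.07]
```

Emit:
apply_moves(plan="-0.25 0 0 0 0 0 1;0 -0.5 0 0 0 0 1;0 -1.5 0 0 0 0 1;0 -3 0 0 0 0 1;0 -4 0 0 0 0 1;0 -4 0 0 0 0 1;0 -3.5 0 0 0 0 1;0 0 0 0 0 0 1")

```text
clock: 13.6
eef_pos: [561.0, -140.1, 356.7]
tcp_rot: [-1.574, 0.006, -1.521]
contact_force: [0.4, -0.2, -1.2]
opening: 0.195
```

```bash
python3 st.py 546 212.5 340 -1.52;python3 tip.py 61.4 7
```

```text
t 13.6 p [ 561.04 -140.08  356.72] rpy [-1.57  0.01 -1.52] F [ 0.37 -0.21 -1.25] op 0.19513234446630712
cm [-35.28   1.88   0.27] deg [ 0.16 -0.04 -0.34]
t 13.6 tip [ 559.1  -144.04  231.49] rpy [-1.57  0.01 -1.52] F [ 0.37 -0.21 -1.25] op 0.195
off,seg,s (np.float64(8.487588649648009), 6, np.float64(30.27936591145859)) rot deg [ 0.16 -0.04 -0.34]
to seam 7 [ 0.88 17.01  0.04]
```

Emit:
apply_moves(plan="-2 0 0 0 0 -0.3 1;-4 0 0 0 0 0 1;-4.5 0 0 0 0 0 1;-4.5 0 0 0 0 0 1;-4.5 0 0 0 0 0 1;-4.5 0 0 0 0 0 1;-4.5 0 0 0 0 0 1;-3.5 0 0 0 0 0 1;-2 0 0 0 0 0 1;-0.8 0 0 0 0 0 1;0 0 0 0 0 0 1")

```text
clock: 14.7
eef_pos: [539.5, 222.4, 350.3]
tcp_rot: [-1.58, 0.006, -1.524]
contact_force: [0.7, -1.2, -0.8]
opening: 0.194
```

```bash
python3 st.py 544.8 213.2 275 -1.52
```

```text
t 14.7 p [539.48 222.41 350.28] rpy [-1.58  0.01 -1.52] F [ 0.72 -1.21 -0.81] op 0.1941467956435376
cm [0.99 7.52 0.56] deg [ 0.55 -0.22 -0.33]
```

Emit:
apply_moves(plan="0.5 2 0.3 0.5 -0.2 -0.3 1;0.4 2 0.2 0 0 0 1;0 2 0 0 0 0 1;0 0.8 0 0 0 0 1;0 0 0 0 0 0 1")

```text
clock: 15.2
eef_pos: [545.2, 208.1, 279.5]
tcp_rot: [-1.572, -0.001, -1.524]
contact_force: [0.3, -0.2, -1.4]
opening: 0.194
```

```bash
python3 st.py 544.8 213.2 265 -1.52
```

```text
t 15.2 p [545.15 208.09 279.54] rpy [-1.57 -0.   -1.52] F [ 0.31 -0.19 -1.45] op 0.19350718549726226
cm [-0.51  1.45 -0.01] deg [ 0.06 -0.21  0.05]
```

Emit:
apply_moves(plan="-0.25 0.5 0 0 -0.2 0 1;-0.25 0.5 0 0 0 0 1;0 0.4 0 0 0 0 1;0 0 0 0 0 0 1")

```text
clock: 15.6
eef_pos: [546.1, 212.9, 266.9]
tcp_rot: [-1.569, 0.0, -1.521]
contact_force: [-0.7, 0.0, -0.5]
opening: 0.199
```

```bash
python3 st.py 544.8 213.2 158 -1.52;python3 tip.py 30 0|head -1; python3 - <<'E'
from h import *
a=r.grab_frame("side");b=r.grab_frame("top")
cv2.imwrite("pics/m5.png",np.hstack([cv2.resize(a[100:220,200:320],(400,400),interpolation=3),cv2.resize(b[170:290,120:240],(400,400),interpolation=3)]))
E
```

```text
t 15.6 p [546.15 212.87 266.87] rpy [-1.57  0.   -1.52] F [-0.7   0.   -0.49] op 0.19948571385656583
cm [-0.04 10.89 -0.15] deg [-0.11 -0.07 -0.01]
t 15.6 tip [544.81 208.22 141.67] rpy [-1.57  0.   -1.52] F [-0.7   0.   -0.49] op 0.199
```

View pics/m5.png

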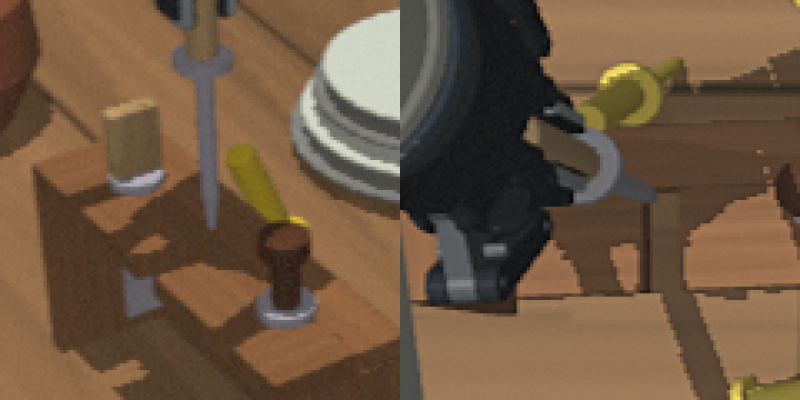

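```bash
python3 - <<'E'
from h import *
np.set_printoptions(precision=1,suppress=True)
P=lambda c,z:cast("top",(120+(c[0]-400)*.3,170+c[1]*.3),z)
print("slot end",P((661,190),130),"slot mouth L/R",P((642,293),130),P((682,293),130),"tip",P((656,201),141), "side tip",cast("side",(200+212*.3,100+228*.3),141))
E
```

```text
slot end [551.3 210.  130. ] slot mouth L/R [500.5 217.5 130. ] [500.6 197.9 130. ] tip [544.4 209.  141. ] side tip [545.9 207.1 141. ]
```

Emit:
apply_moves(plan="-0.1 0.2 -0.2 0 0 0 1;0 0.5 0 0 0 0 1;0 0.8 0 0 0 0 1;0 1 0 0 0 0 1;0 1 0 0 0 0 1;0 0.5 0 0 0 0 1")

```text
clock: 16.3
eef_pos: [544.5, 214.3, 224.9]
tcp_rot: [-1.567, 0.001, -1.521]
contact_force: [0.2, -0.7, -0.7]
opening: 0.198
```

```bash
python3 st.py 544.1 213.9 160 -1.52
```

```text
t 16.3 p [544.52 214.27 224.93] rpy [-1.57  0.   -1.52] F [ 0.18 -0.7  -0.71] op 0.19799593376767893
cm [ 0.04  6.49 -0.07] deg [-0.23 -0.04 -0.05]
```

Emit:
apply_moves(plan="0.04 1 -0.05 -0.2 0 0 1;0 1 0 0 0 0 1;0 1 0 0 0 0 1;0 1 0 0 0 0 1;0 1 0 0 0 0 1;0 0.5 0 0 0 0 1")

```text
clock: 16.9
eef_pos: [543.6, 213.6, 163.9]
tcp_rot: [-1.572, 0.0, -1.521]
contact_force: [0.3, 0.5, -1.4]
opening: 0.199
```

```bash
python3 st.py 544.1 213.9 158 -1.52
```

```text
t 16.9 p [543.61 213.61 163.94] rpy [-1.57  0.   -1.52] F [ 0.27  0.48 -1.39] op 0.19931086829092298
cm [-0.03  0.59  0.05] deg [ 0.08 -0.05 -0.02]
```

Lowering gently until the collar touches the board.

Emit:
apply_moves(plan="0 0.3 0 0 0 0 1;0 0.15 0 0 0 0 1;0 0.1 0 0 0 0 1")

```text
clock: 17.2
eef_pos: [543.5, 213.6, 157.4]
tcp_rot: [-1.573, 0.0, -1.521]
contact_force: [0.2, -0.7, -0.1]
opening: 0.202
```

```bash
python3 st.py 544.1 213.9 157 -1.52
```

```text
t 17.2 p [543.48 213.58 157.37] rpy [-1.57  0.   -1.52] F [ 0.18 -0.75 -0.13] op 0.20156217767522205
cm [-0.03  0.04  0.06] deg [ 0.12 -0.05 -0.01]
```

Emit:
apply_moves(plan="0 0.08 0 0 0 0 1;0 0.05 0 0 0 0 1")

```text
clock: 17.4
eef_pos: [543.7, 213.7, 156.9]
tcp_rot: [-1.572, 0.0, -1.521]
contact_force: [-2.3, -0.9, 5.5]
opening: 0.194
```

```bash
python3 st.py 544.1 213.9 157 -1.52
```

```text
t 17.4 p [543.66 213.66 156.87] rpy [-1.57  0.   -1.52] F [-2.33 -0.89  5.47] op 0.1942833929640559
cm [-0.02 -0.01  0.05] deg [ 0.08 -0.05 -0.02]
```

Emit:
apply_moves(plan="0 0 0 0 0 0 0.75;0 0 0 0 0 0 0.7;0 0 0 0 0 0 0.55;0 0 0 0 0 0 0.4;0 0 0 0 0 0 0.4;0 0 0 0 0 0 0.4")

```text
clock: 18.0
eef_pos: [544.6, 214.1, 157.8]
tcp_rot: [-1.57, 0.001, -1.521]
contact_force: [-0.8, 0.0, 0.5]
opening: 0.602
```

Emit:
apply_moves(plan="0 -0.7 0 0 0 0 0.4;0 -1.5 0 0 0 0 0.4;0 -2.5 0 0 0 0 0.4;0 -3 0 0 0 0 0.4;0 -3 0 0 0 0 0.4;0 -3 0 0 0 0 0.4;0 -3 0 0 0 0 0.4;0 0 -4 0 0 0 0.4;0 0 -4 0 0 0 0.4;0 0 -4 0 0 0 0.4;0 0 -4 0 0 0 0.4;0 0 -4 0 0 0 0.4;0 0 0 0 0 0 0.4;0 0 0 0 0 0 0.4")

```text
clock: 19.4
eef_pos: [338.1, 202.9, 337.6]
tcp_rot: [-1.564, 0.005, -1.522]
contact_force: [0.2, -0.4, -0.2]
opening: 0.598
```

```bash
python3 - <<'E'
from h import *
print(r.sense()["clock"],r.sense()["eef_pos"])
a=r.grab_frame("side");b=r.grab_frame("top");cv2.imwrite("pics/end_s.png",a);cv2.imwrite("pics/end_t.png",b)
cv2.imwrite("pics/m6.png",np.hstack([a[90:340,180:460],cv2.resize(b[140:310,80:360],(500,304))[:250]]))
o=cv2.imread("pics/top0.png")
cv2.imwrite("pics/m6.png",np.hstack([cv2.resize(a[90:350,185:445],(400,400),interpolation=3),cv2.resize(b[150:360,110:360],(400,336),interpolation=3)[:,:] if 0 else cv2.resize(b[145:355,110:360],(400,400),interpolation=3)]))
E
```

```text
19.4 [338.10391438 202.93489689 337.5627731 ]
```

View pics/m6.png

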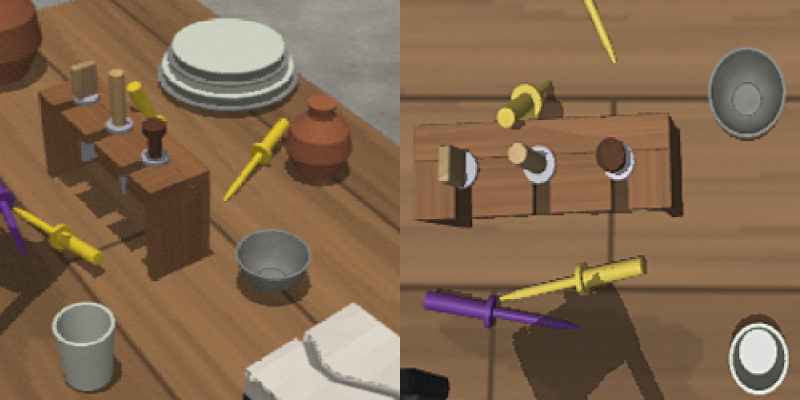

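The stylus hangs upright in the middle slot, collar flat on the board. The ball tool, paddle, cup and bowl have not moved, and the robot touches nothing.

```bash
python3 -c "
from rig import r
print(r.sign_off())"
```

```text
the job is handed in; nothing more can be done
None
```

I traced the seam with the stylus, hung it back in the rack's middle slot, and handed the job in at about 19.5 s on the robot's clock (limit 72 s).

- **Trace:** I ran the point from the pouring mouth to just past seam_6 at about 4 cm/s, without lifting it. I estimate the point stayed 1–2 mm above the floor of the groove, or lightly on it. The wrist readings I took along the way stayed within about 4 N.
- **Hanging:** The collar met the board at about 6 N before I let go. The last picture shows the stylus upright in its slot, with the paddle, ball tool, cup and bowl where they were and the gripper clear.

**Checks that disagreed:**
- At the far end, the camera put the point about 2 mm behind the arm's own estimate, so I moved it about 2.5 mm further before lifting.
- The first camera fix on the point, just after lifting it from the rack, was about 3 mm off in x from later ones. I went with the later ones, which agreed with each other.

**Look-alikes:** The free-standing yellow and purple look-alikes toppled early on. The arm did not appear to go near them.

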